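Make up two sample kits, one with a dowel-located holder plate

TASK

Make up the two kits in the two grey trays. In the tray with the two upright dowels, first fit the holder plate fully down over both dowels, then stand the tall narrow jar upright through the plate's big round opening onto the tray floor, and lay the capped tube flat in the long bay of that tray; in the other tray, stand the wide lidded cup upright in the nearly square pocket and the low flat carton, on its base, in the longer, narrower pocket. These can be done in any order except that the plate goes on before the jar; leave the tall carton, the mortar and the blue flask standing where they are.

Things in the scene. Friction and masses are not known exactly. Their poses are not given: they have to be found in the camera images.
- dowel_tray: Fixed grey tray (white lips), 4 mm floor. Origin: underside, midway between the 2 dowels; z up. Spans x -45..109, y -75..75 mm. Dowels at x 0, y +-48: shoulder 18 mm dia to z 12 (plate underside rests there), then 8 mm pin to z 24, tapering to 3 mm at z 32. Tube bay along y: centre x +82, y 0, inside 38 (x) by 126 (y), floor z 4, lip 4 wide, top z 10. Yaw within 0.3 rad.
- pocket_tray: Fixed grey tray without dowels (white lips), 96 (x) by 190 (y) mm, 4 mm floor, on the other side. Origin: centre of underside, z up. Two pockets, floor z 4, lips 4 wide, top z 12. Nearly square pocket (cup): centre x 0, y -47, inside 82 by 82. Longer, narrower pocket (flat carton): centre x 0, y +43, inside 64 (x) by 90 (y). Yaw within 0.3 rad of world.
- holder_plate: Loose aluminium holder plate, 68 mm (x) by 122 mm (y), 10 mm thick, 0.1 to 0.17 kg, lying flat. Origin: centre of its underside. A round opening of 57 mm diameter in the middle and one 13 mm hole through it at each end, at x 0, y -48 and +48 mm. Either way round fits. It can be grasped across its 68 mm width at the middle.
- jar: Loose tall narrow jar with a white cap, diameter 46 mm, height 78 mm (cap from 58 mm up), about 0.1 kg, upright. Origin: centre of its base, z up.
- cup: Loose wide white specimen cup with a white screw lid, upright: height 60 mm, body diameter 54 mm, lid (from 46 mm up) diameter 59 mm, light. Origin: centre of its base, z up.
- flat_carton: Loose low flat carton, white with a blue band, 44 mm (x) by 70 mm (y) by 34 mm high, about 0.1 kg. Origin: centre of its base, z up.
- tube: Loose capped plastic sample tube lying down, 17 mm thick, 104 mm long along its y axis, 11 g; it does not roll. Origin: centre of its underside, z up.
- tall_carton: Loose tall carton, white with a green top band, 40 mm (x) by 62 mm (y) by 85 mm high, standing among the stock; belongs to neither kit. Origin: centre of its base.
- mortar: Loose white ceramic mortar, diameter 108 mm, height 72 mm, behind the work; to be left alone. Origin: centre of its base.
- flask: Loose blue wash bottle, diameter 54 mm, height 120 mm, behind the work; to be left alone. Origin: centre of its base.
Not all that is in view belongs to the job. Leave any purple look-alike of the flat_carton alone. Several things look just like the tube: the one meant starts farthest to the robot's right.

How it is judged (in metres and radians):
On the way, in this order (a step that is already met when the one before it is completed fails the run):
1. The holder plate is fully down on both dowels (horizontal distance between holder_plate and dowel_tray below 0.0045 m and angle between the y axis of holder_plate and the y axis of dowel_tray, either way round below 0.1 rad and z of holder_plate in the frame of dowel_tray between 0.009 and 0.0145 m and angle between holder_plate's own z axis and vertical below 0.06 rad), for 0.2 s.
2. The jar stands upright in the plate's opening, on the tray floor (all of step 1 and horizontal distance between jar and holder_plate below 0.01 m and z of jar in the frame of dowel_tray below 0.008 m and angle between jar's own z axis and vertical below 0.1 rad), for 0.2 s.
At the end, for the whole second after the job is handed in: Plate flat on both dowel shoulders (4.5 mm, 0.1 rad); jar upright on the tray floor within 10 mm of the opening's centre; tube flat in the long bay (15 by 12.5 mm, 0.3 rad); cup upright (16 mm) and flat carton (13 mm, 0.35 rad) on the floors of their pockets; all at rest (all of step 2 and x of tube in the frame of dowel_tray between 0.067 and 0.097 m and y of tube in the frame of dowel_tray between -0.0125 and 0.0125 m and z of tube in the frame of dowel_tray below 0.0065 m and angle between the y axis of tube and the y axis of dowel_tray, either way round below 0.3 rad and x of cup in the frame of pocket_tray between -0.016 and 0.016 m and y of cup in the frame of pocket_tray between -0.063 and -0.031 m and z of each of cup, flat_carton in the frame of pocket_tray below 0.008 m and angle between each of cup, flat_carton's own z axis and vertical below 0.1 rad and x of flat_carton in the frame of pocket_tray between -0.013 and 0.013 m and y of flat_carton in the frame of pocket_tray between 0.03 and 0.056 m and angle between the y axis of flat_carton and the y axis of pocket_tray, either way round below 0.35 rad and linear speed of each of holder_plate, jar, cup, flat_carton, tube below 0.02 m/s); the robot touches nothing.
It fails at once if the tall carton is moved more than 30 mm or tipped (distance of tall_carton from where it was at the start of the episode above 0.03 m or angle between tall_carton's own z axis and vertical above 0.3 rad).
It fails at once if the mortar is moved more than 30 mm or tipped (distance of mortar from where it was at the start of the episode above 0.03 m or angle between mortar's own z axis and vertical above 0.3 rad).
It fails at once if the blue flask is moved more than 30 mm or tipped (distance of flask from where it was at the start of the episode above 0.03 m or angle between flask's own z axis and vertical above 0.3 rad).
It also fails if it takes over 138 s, if anything falls off the work surface, if the arm or the gripper's body presses on something with over 40 N, if the wrist force passes 120 N, or if a joint passes its speed limit or range.

ROBOT

A 6-joint arm with a two-finger parallel gripper is mounted at the origin on the work surface; the furniture and walls round the work are solid. World frame = base frame: x ahead of the robot, y to its left, z up, the work surface at z = 0. Lengths are in m, angles in degrees, forces in N, time in s.
With the tool pointing down it reaches from about 0.375 to 0.75 m from the base axis. Payload 9 kg.
Tool frame: the origin (TCP) lies where the fingers leave the gripper's body, on its centre line; the fingertips stand 73 mm ahead of it and the grasp point (between the pads) lies 54 mm ahead of it (robot.tip_reach is the distance from the TCP to the fingertips, in m); z points along the fingers, y is the line along which they close (so a half turn about z gives the same grasp; the last joint's range is limited). The gripper opens to 85 mm and grips with 20 to 120 N. Pads are 22 mm wide; open, the fingers measure 114 mm over their backs; the gripper's body (76 mm by 85 mm) begins 54 mm behind the grasp point. The pads swing forward as they close: fully open they stand 13 mm farther back than shut.
Start: joints at [-88.333, 5.964, 5.575, 89.605, 0, 77.527], TCP at [0.147, -0.582, 0.304] pointing down, gripper open.
Joint ranges: [-171.21, 171.21], [-48.23, 106.86], [-62.78, 66.21], [-105.2, 120.99], [-86.42, 89.51], [-180, 180]. Speed limits (degrees/s): [127.2, 127.2, 147.25, 180, 180, 180].

INTERFACE

Orientations are given as [roll, pitch, yaw] about the fixed x, y, z axes, in that order (R = Rz(yaw) Ry(pitch) Rx(roll)).
In Python, from plant import robot gives the robot as it stands. Calls block until the motion is done:
- robot.move_pose(position, orientation): joint-space move of the TCP to a pose.
- robot.line_to(position, vel=0.15, rotation=None, guard=None): straight line of the TCP; rotation=None keeps the orientation; vel is the mean speed in m/s. With guard (N) it stops when the force on the tool has changed by that much, and returns True; else False.
- robot.goto_joints(angles): joint-space move.
- robot.set_gripper(opening): finger opening in m; the grip force is fixed at half the most; returns when the fingers have stopped.
- robot.pause(seconds).
- robot.ik(position, orientation): joint angles nearest the present ones, or None.
- robot.observe(): the state.
- robot.grab_frame(name): name is "scene" or "top" or "wrist"; returns the picture (480x640x3 uint8, blue, green, red); there is no depth.
- robot.get_calibration(name): a dict with "vertical_fov" (degrees; the focal length in pixels is half the picture's height over the tangent of half this angle, whatever the lens; pixels are square), "cx", "cy" (the principal point, pixels), "rvec" (rotation vector, rad) and "tvec" (3), from world to camera coordinates, as OpenCV has them. Camera axes: x right, y down, z forward; pixel columns grow to the right and rows downward; lengths in m; the calibration is good to about 2 mm. A picture is of the moment at which its call begins: read the wrist's pose just before it. get_calibration takes no time and is no camera call; for the wrist camera it gives the pose at the moment of the call.
A pose or a line that the arm cannot do raises robot.IKError and nothing moves.
- robot.job_done(): hands the job in; it is judged then, once.
The state is a dict: "time": time; "q": joint angles; "qvel": joint speeds; "joint_torque": joint torques, N m; "tool_pos": TCP position; "tcp_rot": TCP orientation; "ft_force": force on the tool from outside, world axes, zero at the start; "torque": the same for the moment, N m; "gripper_width": finger opening in m; "gripper_force": force on a finger pad.
Only numpy, scipy, OpenCV 4.12 (cv2) and the standard library are available. Lean on these libraries where they do the work, as an engineer would, in place of code of your own. Each camera call takes 0.05 s, during which the arm holds its last target. There are 200 camera calls.

## Working session

There is one attempt and no reset: what is moved stays moved. The work goes in short steps, each a Python script; the robot and the scene stay as the last script left them, time stands still between calls to the robot, and variables do not carry over. Pictures are saved under pics/ and viewed, at most 14 in all, crops included, and the job is handed in when it is done.

```bash
ls; mkdir -p pics
python3 - <<'E'
from plant import robot
import cv2
for n in("scene","top"):
    f=robot.grab_frame(n); cv2.imwrite(f"pics/{n}0.png",f); print(n,robot.get_calibration(n))
f=robot.grab_frame("wrist");cv2.imwrite("pics/w0.png",f);print(robot.get_calibration("wrist"))
print(robot.observe()["time"],robot.observe()["tcp_rot"])
E
```

```text
pics
scene {'vertical_fov': 44.50822456460669, 'cx': 322.04334274203916, 'cy': 239.49080370769227, 'rvec': array([ 0.73306364, -2.34967767,  1.40786222]), 'tvec': array([0.42164225, 0.19399247, 0.9705801 ])}
top {'vertical_fov': 52.2944132954818, 'cx': 320.1183317623045, 'cy': 236.6936779910796, 'rvec': array([ 2.12010529, -2.16628997,  0.15555139]), 'tvec': array([0.00960871, 0.52417709, 0.9117904 ])}
{'vertical_fov': 63.9341914737928, 'cx': 323.13783224425185, 'cy': 236.35870629920555, 'rvec': array([-2.29928125,  1.79255924,  0.25008152]), 'tvec': array([-0.59852021, -0.03486427,  0.37842401])}
0.15 [-1.79942216e+02 -1.18226390e-02  1.41404454e+01]
```

View pics/top0.png

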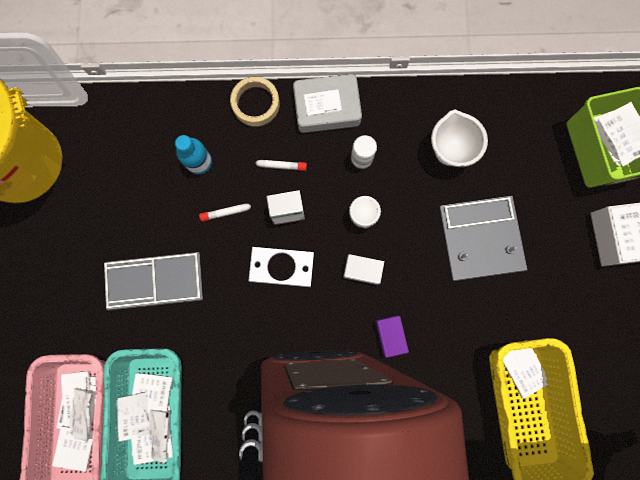

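View pics/scene0.png

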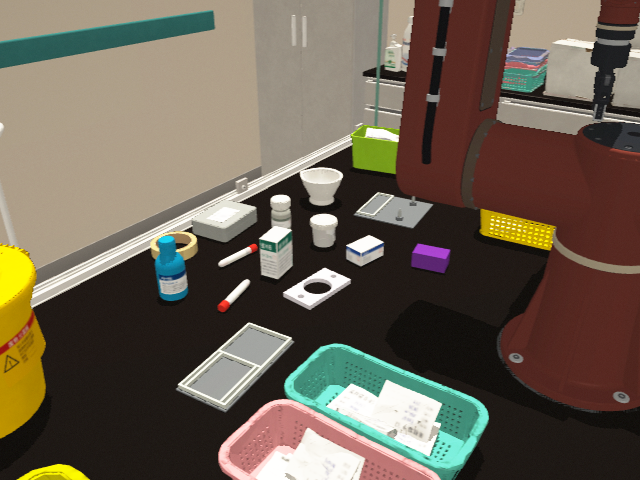

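Top view: the dowel tray is at (483,238) on the robot's right and the pocket tray at (153,280) on its left. The plate is at (281,267), the jar at (364,151), the cup at (365,211), the flat carton at (364,269) and the purple look-alike at (392,336). The tall carton is at (286,207).

There are two tube candidates: A at (281,165) and B at (225,212). Image right is robot right (-y), so A fits "farthest to the right". I'll confirm it in a crop later.

```bash
cat > h.py <<'E'
import numpy as np, cv2
from plant import robot
def cam(n,cal=None):
    c=cal or robot.get_calibration(n)
    f=240/np.tan(np.radians(c["vertical_fov"])/2)
    R=cv2.Rodrigues(np.array(c["rvec"]))[0]; t=np.array(c["tvec"])
    return dict(f=f,cx=c["cx"],cy=c["cy"],R=R,t=t,C=-R.T@t)
def ray(c,p):
    d=np.array([(p[0]-c["cx"])/c["f"],(p[1]-c["cy"])/c["f"],1.]); return c["R"].T@d
def onplane(c,p,z):
    d=ray(c,p); return c["C"]+d*(z-c["C"][2])/d[2]
def proj(c,P):
    q=c["R"]@np.array(P,float)+c["t"]; return np.array([c["f"]*q[0]/q[2]+c["cx"],c["f"]*q[1]/q[2]+c["cy"]])
def tri(c1,p1,c2,p2):
    d1,d2=[ray(c,p)/np.linalg.norm(ray(c,p)) for c,p in((c1,p1),(c2,p2))]
    s=np.linalg.lstsq(np.array([d1,-d2]).T,c2["C"]-c1["C"],rcond=None)[0]
    a,b=c1["C"]+d1*s[0],c2["C"]+d2*s[1]
    return (a+b)/2,np.linalg.norm(a-b)
def snap(name):
    c=cam("wrist"); f=robot.grab_frame("wrist"); cv2.imwrite(f"pics/{name}.png",f)
    np.save(f"pics/{name}.npy",c,allow_pickle=True); return c,f
def load(name): return np.load(f"pics/{name}.npy",allow_pickle=True).item(),cv2.imread(f"pics/{name}.png")
E
python3 - <<'E'
from h import *
c=cam("top");print(c["C"],c["f"])
for n,p,z in [("dtray",(483,238),.01),("ptray",(153,280),.01),("plate",(281,267),.01),("jar",(364,151),.06),("cup",(365,211),.06),("flat",(364,269),.034),("tubeA",(281,165),.017),("tubeB",(225,212),.017),("tall",(286,200),.085),("mortar",(460,138),.07),("flask",(194,154),.06)]:
    print(n,onplane(c,p,z).round(3), np.hypot(*onplane(c,p,z)[:2]).round(3))
w=cam("wrist");o=robot.observe()
print(w["C"]-o["tool_pos"],w["R"].round(3),w["f"])
im=cv2.imread("pics/top0.png"); cv2.imwrite("pics/tubes.png",cv2.resize(im[130:230,180:330],None,fx=4,fy=4,interpolation=2))
# reachable check
for p in [(0.5,-.35),(0.45,.33),(0.45,.09),(.65,-.05),(.62,.1)]:
    for yaw in(0,90,-90,180):
        q=robot.ik([*p,.3],[180,0,yaw]); print(p,yaw,None if q is None else np.round(q))
E
```

```text
[ 0.38427699 -0.00291633  0.97904973] 488.8810069565454
dtray [ 0.519 -0.327  0.01 ] 0.613
ptray [0.449 0.331 0.01 ] 0.558
plate [0.469 0.077 0.01 ] 0.476
jar [ 0.688 -0.091  0.06 ] 0.694
cup [ 0.569 -0.089  0.06 ] 0.576
flat [ 0.46  -0.085  0.034] 0.468
tubeA [0.677 0.075 0.017] 0.681
tubeB [0.582 0.188 0.017] 0.611
tall [0.588 0.061 0.085] 0.591
mortar [ 0.707 -0.277  0.07 ] 0.759
flask [0.69  0.241 0.06 ] 0.731
[0.06652676 0.01735123 0.06928445] [[ 0.244 -0.97  -0.002]
 [-0.933 -0.235  0.271]
 [-0.264 -0.064 -0.962]] 384.5715575234788
(0.5, -0.35) 0 [-47.   8.   7.  89.   0. 133.]
(0.5, -0.35) 90 [-47.   8.   7.  89.   0.  43.]
(0.5, -0.35) -90 [ -47.    8.    7.   89.    0. -137.]
(0.5, -0.35) 180 [-47.   8.   7.  89.   0. -47.]
(0.45, 0.33) 0 [  23.   -1.   -2.   89.    0. -157.]
(0.45, 0.33) 90 [ 23.  -1.  -2.  89.   0. 113.]
(0.45, 0.33) -90 [ 23.  -1.  -2.  89.   0. -67.]
(0.45, 0.33) 180 [23. -1. -2. 89.  0. 23.]
(0.45, 0.09) 0 [ -5. -19. -18.  91.   0. 175.]
(0.45, 0.09) 90 [ -5. -19. -18.  91.   0.  85.]
(0.45, 0.09) -90 [ -5. -19. -18.  91.   0. -95.]
(0.45, 0.09) 180 [ -5. -19. -18.  91.   0.  -5.]
(0.65, -0.05) 0 [-16.  15.  15.  90.   0. 164.]
(0.65, -0.05) 90 [-16.  15.  15.  90.   0.  74.]
(0.65, -0.05) -90 [ -16.   15.   15.   90.    0. -106.]
(0.65, -0.05) 180 [-16.  15.  15.  90.   0. -16.]
(0.62, 0.1) 0 [ -3.  11.  11.  90.   0. 177.]
(0.62, 0.1) 90 [-3. 11. 11. 90.  0. 87.]
(0.62, 0.1) -90 [ -3.  11.  11.  90.   0. -93.]
(0.62, 0.1) 180 [-3. 11. 11. 90.  0. -3.]
```

View pics/tubes.png

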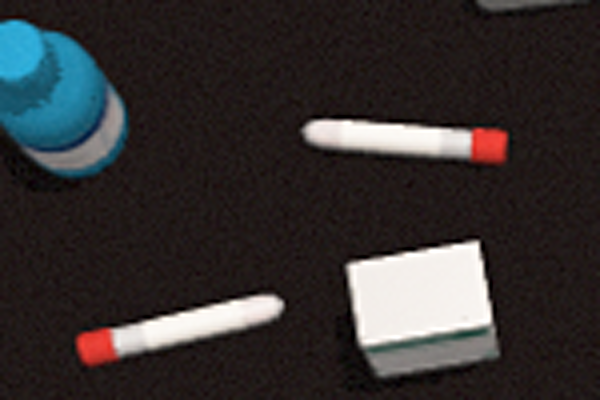

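Tube A (upper, cap to the right) is confirmed as the right-hand one: y 0.075 against 0.188 for B. Next is a wrist survey from two places per area.

Run:
```python
from h import *
V=dict(D1=(.50,-.30),D2=(.56,-.22),M1=(.55,-.02),M2=(.55,.12),P1=(.45,.33),P2=(.48,.42))
ims=[]
for n,p in V.items():
    robot.move_pose([*p,.30],[180,0,90]); robot.pause(.15); ims.append(cv2.resize(snap(n)[1],(266,200),interpolation=3))
print(robot.observe()["time"])
cv2.imwrite("pics/mont.png",np.vstack([np.hstack(ims[:3]),np.hstack(ims[3:])]))
```

```text
6.3167
```

View pics/mont.png

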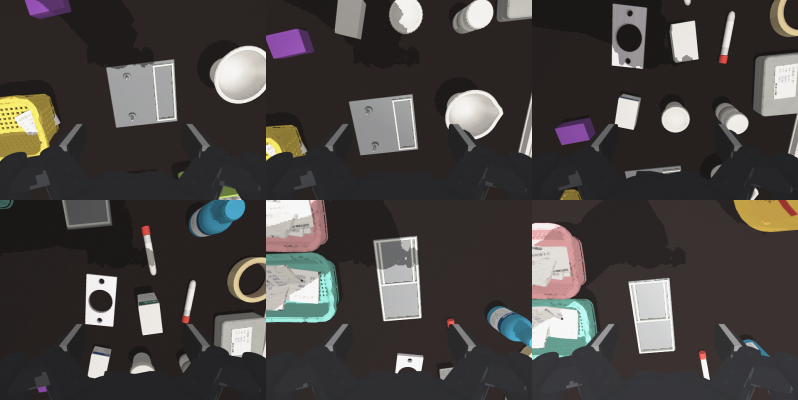

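Montage: every item is visible in at least two wrist views. Trays are in D1/D2 and P1/P2, and the plate, flat carton, cup, jar and tube are in M1/M2. Now contours.

Run:
```python
from h import *
for n,ths in dict(D1=(70,175),D2=(70,175),M1=(70,),M2=(70,),P1=(70,175),P2=(70,175)).items():
    c,im=load(n); g=cv2.GaussianBlur(cv2.cvtColor(im,6),(3,3),0)
    for t in ths:
        cs,hi=cv2.findContours((g>t).astype(np.uint8),cv2.RETR_CCOMP,cv2.CHAIN_APPROX_NONE)
        for i,k in enumerate(cs):
            a=cv2.contourArea(k)
            (x,y),(w,h),an=cv2.minAreaRect(k)
            if a<100 or a>30000 : continue
            print(n,t,i,"par",hi[0][i][3],"A%d"%a,"c(%.0f,%.0f) %.0fx%.0f @%.0f"%(x,y,w,h,an), onplane(c,(x,y),.01)[:2].round(3))
c,im=load("D1"); a=cv2.resize(im[130:320,240:440],None,fx=3,fy=3,interpolation=2)
cv2.imwrite("pics/D1c.png",a)
c,im=load("M1"); cv2.imwrite("pics/M1c.png",im)
```

```text
D1 70 1 par -1 A1241 c(553,462) 33x56 @90 [ 0.766 -0.606]
D1 70 3 par -1 A717 c(92,431) 35x46 @76 [ 0.237 -0.561]
D1 70 15 par -1 A996 c(473,328) 78x24 @51 [ 0.655 -0.432]
D1 70 16 par -1 A980 c(168,326) 23x77 @30 [ 0.338 -0.429]
D1 70 17 par -1 A18065 c(71,304) 156x149 @87 [ 0.241 -0.404]
D1 70 40 par -1 A22982 c(345,224) 149x165 @84 [ 0.52  -0.321]
D1 70 41 par -1 A14836 c(572,179) 140x135 @90 [ 0.73  -0.278]
D1 70 62 par -1 A128 c(147,8) 17x12 @90 [ 0.353 -0.135]
D1 70 64 par -1 A1625 c(92,20) 39x65 @90 [ 0.306 -0.143]
D1 175 2 par -1 A139 c(550,471) 5x46 @81 [ 0.765 -0.619]
D1 175 7 par -1 A7920 c(49,304) 155x102 @73 [ 0.219 -0.404]
D1 175 37 par -1 A6439 c(397,221) 137x52 @85 [ 0.57  -0.317]
D1 175 38 par 37 A5004 c(396,222) 129x42 @87 [ 0.569 -0.318]
D1 175 39 par -1 A13804 c(577,178) 137x124 @90 [ 0.735 -0.277]
D1 175 42 par 39 A802 c(603,223) 18x85 @61 [ 0.768 -0.32 ]
D2 70 1 par -1 A5971 c(45,339) 81x101 @83 [ 0.267 -0.364]
D2 70 8 par -1 A957 c(168,326) 23x77 @30 [ 0.398 -0.349]
D2 70 9 par -1 A19444 c(282,300) 134x155 @84 [ 0.518 -0.32 ]
D2 70 10 par -1 A2556 c(622,301) 15
[... 4697 characters left out ...]
 @85 [0.445 0.344]
P2 70 29 par -1 A10038 c(562,38) 77x155 @90 [0.682 0.561]
P2 175 0 par -1 A560 c(416,406) 52x13 @79 [0.583 0.191]
P2 175 3 par -1 A157 c(530,348) 30x10 @20 [0.699 0.265]
P2 175 4 par -1 A10891 c(67,298) 104x143 @84 [0.219 0.322]
P2 175 17 par 4 A253 c(114,293) 59x10 @88 [0.267 0.328]
P2 175 20 par -1 A128 c(96,224) 11x18 @41 [0.261 0.4  ]
P2 175 22 par -1 A15672 c(289,279) 175x98 @85 [0.445 0.343]
P2 175 23 par 22 A151 c(284,359) 5x45 @86 [0.438 0.251]
P2 175 24 par 22 A109 c(323,356) 5x31 @85 [0.479 0.255]
P2 175 26 par 22 A205 c(291,285) 5x63 @85 [0.447 0.337]
P2 175 39 par -1 A9931 c(50,132) 153x99 @90 [0.233 0.486]
P2 175 41 par 39 A175 c(68,169) 7x38 @84 [0.244 0.452]
```

View pics/D1c.png

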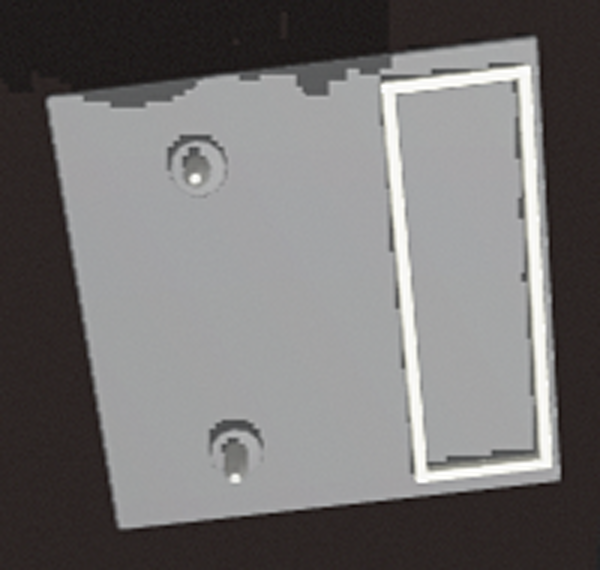

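View pics/M1.png

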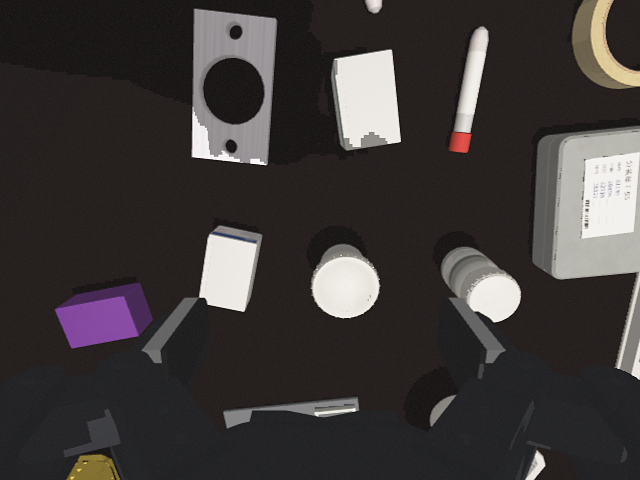

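D1 crop: dowel tips are at about (305,189) and (318,289) in D1, with the lipped bay on the right. M1 shows the plate at (234,88), cup lid at (345,287), jar cap at (494,298), flat carton (white with a blue band) at (228,270) and the purple one at (97,320), which I leave alone. Tube A is at (470,90). Now the two-view measurements.

```bash
cat > meas.py <<'E'
from h import *
print("tip",robot.tip_reach)
def gray(n):
    c,im=load(n); return c,im,cv2.GaussianBlur(cv2.cvtColor(im,6),(3,3),0)
def bright(g,p,r=7):
    x,y=int(round(p[0])),int(round(p[1])); s=g[y-r:y+r+1,x-r:x+r+1].astype(float); s=np.clip(s-(s.max()-40),0,None)
    yy,xx=np.mgrid[-r:r+1,-r:r+1]; return np.array([x+(s*xx).sum()/s.sum(),y+(s*yy).sum()/s.sum()]),s.max()
def conts(g,t): return cv2.findContours((g>t).astype(np.uint8),cv2.RETR_CCOMP,cv2.CHAIN_APPROX_NONE)[0]
def near(cs,p,amin,amax=1e9):
    L=[k for k in cs if amin<cv2.contourArea(k)<amax]
    return min(L,key=lambda k:np.hypot(*(np.array(cv2.minAreaRect(k)[0])-p)))
def cen(k): m=cv2.moments(k); return np.array([m["m10"]/m["m00"],m["m01"]/m["m00"]])
def yawy(v): # angle of y axis line from world y, deg
    if v[1]<0: v=-v
    return np.degrees(np.arctan2(-v[0],v[1]))
d1,_,g1=gray("D1"); d2,_,g2=gray("D2")
T=[]
for p in((305,189.3),(318.3,289.3)):
    a,_=bright(g1,p,5); b,m=bright(g2,proj(d2,onplane(d1,a,.031)),5)
    P,e=tri(d1,a,d2,b); T.append((onplane(d1,a,.031)+onplane(d2,b,.031))/2); print("tip",a.round(1),b.round(1),P.round(4),e.round(4),onplane(d1,a,.031)[:2].round(4),onplane(d2,b,.031)[:2].round(4))
print("dtray",np.mean(T,0).round(4),"yaw",yawy((T[0]-T[1])[:2]),"sep",np.linalg.norm((T[0]-T[1])[:2]))
def quad(k): 
    h=cv2.convexHull(k); 
    for e in np.arange(.01,.2,.005):
        q=cv2.approxPolyDP(h,e*cv2.arcLength(h,True),True)
        if len(q)==4: return q[:,0].astype(float)
def show(n,c,q,z):
    Q=np.array([onplane(c,p,z)[:2] for p in q]); L=[np.linalg.norm(Q[i]-Q[(i+1)%4]) for i in range(4)]
    i=int(np.argmax([L[0]+L[2],L[1]+L[3]])); v=(Q[i+1]-Q[i]); w=Q[(i+2)%4]-Q[(i+3)%4]
    print(n,"cen",Q.mean(0).round(4),"sides",np.round(L,4),"yaw %.1f %.1f"%(yawy(v),yawy(w)))
for nm,c,g,p in(("D1",d1,g1,(396,222)),("D2",d2,g2,(334,298))):
    show(nm+" bay inner",c,quad(near(conts(g,175),p,3500,5100)),.010)
    show(nm+" bay outer",c,quad(near(conts(g,175),p,5200)),.010)
    show(nm+" base",c,quad(near(conts(g,70),(345,224) if nm=="D1" else (282,300),15000)),.004)
k=[cen(near(conts(g,175),p,3500,5100)) for g,p in((g1,(396,222)),(g2,(334,298)))]; print("bay tri",tri(d1,k[0],d2,k[1]))
p1,_,h1=gray("P1"); p2,_,h2=gray("P2"); R=[]
for nm,c,g,p in(("P1",p1,h1,(319,189)),("P2",p2,h2,(289,279))):
    q=quad(near(conts(g,70),p,15000)); show(nm,c,q,.012); R.append(q.mean(0))
    for p in q: print(onplane(c,p,.012)[:2].round(4))
print("ptray tri",tri(p1,R[0],p2,R[1]))
m1,i1,n1=gray("M1"); m2,i2,n2=gray("M2")
H=[[cen(near(conts(g,70),p,lo,hi)) for p,lo,hi in L] for g,L in((n1,(((234,90),2500,4000),((231,146),60,400),((235,32),60,400))),(n2,(((242,241),1500,3000),((240,288),40,400),((245,194),40,400))))]
for a,b in zip(*H): print("plate hole",a.round(1),b.round(1),tri(m1,a,m2,b)[0].round(4),onplane(m1,a,.006)[:2].round(4),onplane(m2,b,.006)[:2].round(4))
show("plate M2",m2,quad(near(conts(n2,70),(240,240),6000)),.008)
show("plate M1",m1,quad(near(conts(n1,70),(231,87),6000)),.008)
# tube
t=[]
for nm,c,im,p in(("M1",m1,i1,(470,89)),("M2",m2,i2,(455,243))):
    hs=cv2.cvtColor(im,40); g=(cv2.cvtColor(im,6)>60).astype(np.uint8); 
    k=near(cv2.findContours(((g>0)|(hs[...,1]>150)&(hs[...,2]>60)).astype(np.uint8),0,1)[0],p,1000)
    r=cv2.minAreaRect(k); b=cv2.boxPoints(r); t.append(r[0]); show("tube "+nm,c,b,.0085)
print("tube tri",tri(m1,t[0],m2,t[1]))
# tops vs top camera
tc=cam("top")
for n,a,b,z in(("jar",(494,298),(365.5,144),.078),("cup",(345,287),(365,211),.06)):
    print(n,tri(m1,a,tc,b),onplane(m1,a,z).round(4),onplane(tc,b,z).round(4))
print("box edge",[onplane(m1,p,.05)[:2].round(3) for p in((535,135),(555,277))],"tall",[onplane(m1,p,.085)[:2].round(3) for p in((334,62),(391,51),(400,141),(344,149))])
E
python3 meas.py
```

```text
tip 0.0726
tip [304.7 189.1] [241.7 274. ] [ 0.4828 -0.2831  0.0316] 0.0002 [ 0.4829 -0.2832] [ 0.4826 -0.2832]
tip [318.  289.2] [258.7 362.7] [ 0.494  -0.3787  0.031 ] 0.0001 [ 0.4941 -0.3787] [ 0.494  -0.3786]
dtray [ 0.4884 -0.331   0.031 ] yaw 6.757751722495029 sep 0.09612538355301618
D1 bay inner cen [ 0.5701 -0.3207] sides [0.124  0.0374 0.125  0.0369] yaw 7.1 6.9
D1 bay outer cen [ 0.5696 -0.321 ] sides [0.1329 0.0455 0.1323 0.046 ] yaw 7.1 7.3
D1 base cen [ 0.5202 -0.3266] sides [0.1477 0.1516 0.1478 0.1525] yaw -82.9 -82.9
D2 bay inner cen [ 0.5698 -0.3206] sides [0.1257 0.0365 0.1258 0.0375] yaw 7.1 7.5
D2 bay outer cen [ 0.5699 -0.3204] sides [0.1323 0.0449 0.1322 0.045 ] yaw 6.9 7.0
D2 base cen [ 0.5203 -0.3263] sides [0.1484 0.1517 0.1476 0.1526] yaw -83.5 -83.2
bay tri (array([ 0.56948813, -0.31735331,  0.00976341]), np.float64(0.00012174938093985227))
P1 cen [0.4479 0.3374] sides [0.1838 0.0906 0.1855 0.092 ] yaw 4.9 5.3
[0.4855 0.4333]
[0.5012 0.2502]
[0.411  0.2407]
[0.3939 0.4254]
P2 cen [0.4481 0.3396] sides [0.1836 0.0928 0.1876 0.0924] yaw 5.4 5.4
[0.4854 0.4366
[... 562 characters left out ...]
1222] yaw -6.4 -7.0
tube M1 cen [0.679  0.0784] sides [0.1044 0.017  0.1048 0.0185] yaw -6.7 -5.9
tube M2 cen [0.6783 0.0773] sides [0.1065 0.0174 0.1069 0.0188] yaw -6.1 -5.4
tube tri (array([0.67761668, 0.08029602, 0.01187811]), np.float64(0.0007017410499345335))
jar (array([ 0.70024085, -0.09471489,  0.06112783]), np.float64(0.0034184303359273446)) [ 0.6903 -0.0872  0.078 ] [ 0.6961 -0.0925  0.078 ]
cup (array([ 0.56996481, -0.08919416,  0.05089076]), np.float64(0.001742774788279282)) [ 0.5686 -0.0849  0.06  ] [ 0.569  -0.0887  0.06  ]
box edge [array([0.72 , 0.042]), array([ 0.756, -0.08 ])] tall [array([0.558, 0.091]), array([0.596, 0.098]), array([0.605, 0.039]), array([0.565, 0.033])]
```

Measurements agree with each other. The tip height is 31 mm and pin spacing 96 mm, and the bay centre matches the tray origin to under 1 mm. Plate hole spacing is 95–96 mm. I need one look at the pocket tray to place its pockets.

Run:
```python
from h import *
c,im=load("P2"); cv2.imwrite("pics/P2c.png",cv2.resize(im[170:380,200:380],None,fx=2.8,fy=2.8,interpolation=2))
o,yaw=np.array([.4475,.3425]),np.radians(5.2)
R=np.array([[np.cos(yaw),-np.sin(yaw)],[np.sin(yaw),np.cos(yaw)]])
for n,ctr,s in(("cup",(0,-.047),(.041,.041)),("car",(0,.043),(.032,.045))):
    for sx in(-1,1):
        for sy in(-1,1):
            P=o+R@(np.array(ctr)+np.array(s)*(sx,sy)); print(n,sx,sy,((proj(c,[*P,.012])-(200,170))*2.8).round())
```

```text
cup -1 -1 [174. 533.]
cup -1 1 [143. 334.]
cup 1 -1 [389. 515.]
cup 1 1 [370. 314.]
car -1 -1 [166. 321.]
car -1 1 [129.  73.]
car 1 -1 [344. 306.]
car 1 1 [319.  55.]
```

View pics/P2c.png

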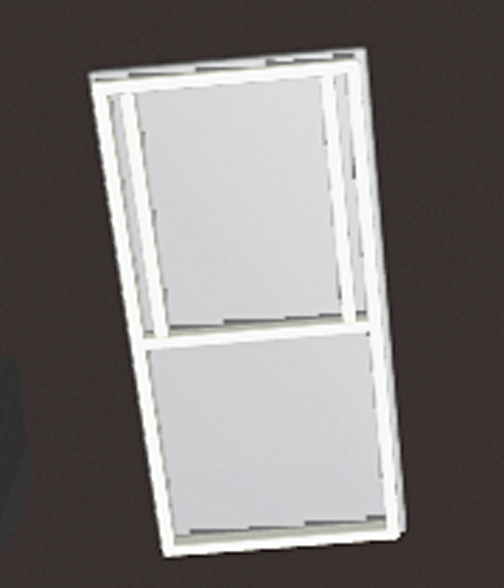

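P2 shows the square pocket at the bottom (-y) with inner corners at about (145,350), (374,333), (176,540) and (388,522). The narrow pocket is at the top. The predicted corners sit about 16 px (5.5 mm) too high, so the tray origin is (0.4475, 0.337). Now I grasp the plate, finding the table by touch first.

Run:
```python
from h import *
robot.set_gripper(.080)
o=[180,0,83.6]; x,y=.4701,.0800
robot.move_pose([x,y,.15],o); robot.line_to([x,y,.085],.12); robot.pause(.2)
hit=robot.line_to([x,y,.058],.02,guard=4); z=robot.observe()["tool_pos"][2]; print("touch",hit,z)
robot.line_to([x,y,z+.005],.05); robot.set_gripper(0.05); s=robot.observe(); print(s["gripper_width"],s["gripper_force"],s["tool_pos"])
robot.line_to([x,y,.20],.15); robot.pause(.3); s=robot.observe(); print(s["gripper_width"],s["gripper_force"],s["ft_force"],s["time"])
snap("held")
```

```text
touch True 0.06158056189129238
0.06659336918818032 63.50189759308705 [0.47026021 0.08004418 0.06784177]
0.06652138579780222 66.91966277762276 [ 0.9574001  -0.39792661 -1.82254367] 11.8
```

View pics/held.png

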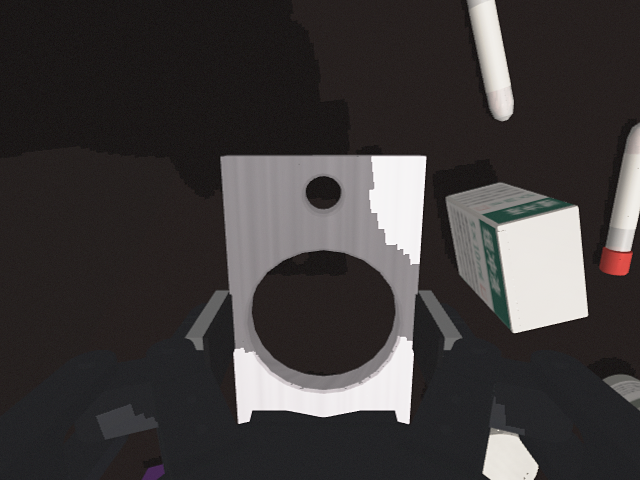

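The plate is held between the fingers: far hole at (323,192), big opening at (323,312), wrist force -1.8 N, which fits its mass. I'll measure where the holes sit in the hand.

Run:
```python
from h import *
c,im=load("held"); g=cv2.GaussianBlur(cv2.cvtColor(im,6),(3,3),0)
s=robot.observe(); tp=s["tool_pos"]; yaw=np.radians(83.6); print(tp,s["tcp_rot"])
ex=np.array([np.cos(yaw),np.sin(yaw)]); ec=np.array([np.sin(yaw),-np.cos(yaw)])
zb=tp[2]-.0678
cs=cv2.findContours((g<60).astype(np.uint8),cv2.RETR_LIST,cv2.CHAIN_APPROX_NONE)[0]
for k in cs:
    a=cv2.contourArea(k); 
    if a<300: continue
    m=cv2.moments(k); p=(m["m10"]/m["m00"],m["m01"]/m["m00"])
    if not(290<p[0]<350 and 150<p[1]<340 and a<20000): continue
    for dz in(0,.005,.010):
        d=onplane(c,p,zb+dz)[:2]-tp[:2]; print("hole",a,np.round(p,1),dz,"along",(d@ex).round(4),"closing",(d@ec).round(4))
for p in((221,156),(426,156)):
    d=onplane(c,p,zb+.010)[:2]-tp[:2]; print("corner",(d@ex).round(4),(d@ec).round(4))
```

```text
[0.46993204 0.0800111  0.1996307 ] [-1.79881190e+02  4.69589124e-04  8.35977989e+01]
hole 13729.0 [323.1 312.2] 0 along 0.0 closing -0.0006
hole 13729.0 [323.1 312.2] 0.005 along 0.0026 closing -0.0006
hole 13729.0 [323.1 312.2] 0.01 along 0.0051 closing -0.0006
hole 818.0 [323. 192.] 0 along 0.0474 closing -0.0006
hole 818.0 [323. 192.] 0.005 along 0.0482 closing -0.0006
hole 818.0 [323. 192.] 0.01 along 0.049 closing -0.0006
corner 0.0608 -0.0336
corner 0.0607 0.0327
```

The plate is centred in the hand to within 1 mm. Now I lower it onto the dowels.

Run:
```python
from h import *
o=[180,0,96.9]; x,y=.4884,-.3309
robot.move_pose([x,y,.20],o); robot.line_to([x,y,.125],.12); robot.pause(.2)
s=robot.observe();print(s["tool_pos"],s["ft_force"])
snap("over")
hit=robot.line_to([x,y,.0785],.025,guard=8); robot.pause(.1); s=robot.observe(); print(hit,s["tool_pos"],s["ft_force"],s["torque"],s["time"])
```

```text
[ 0.48881113 -0.33131419  0.12602154] [-0.14767681  0.08155774 -0.84610206]
True [ 0.4884081  -0.33100651  0.08020302] [-0.44268968 -0.95705568  6.01826694] [0.34173936 0.24001475 0.05313623] 16.1667
```

It made contact at TCP z 0.0802 against 0.0798 expected, so the plate is seated. I'll release it, verify, and take new jar and cup views.

Run:
```python
from h import *
x,y=.4884,-.3309
robot.set_gripper(.078); robot.line_to([x,y,.17],.15)
robot.move_pose([.50,-.30,.30],[180,0,90]); robot.pause(.15); c,im=snap("seat")
robot.move_pose([.62,.03,.30],[180,0,90]); robot.pause(.15); c2,im2=snap("M3")
robot.move_pose([.58,-.03,.30],[180,0,90]); robot.pause(.15); c3,im3=snap("M4")
print(robot.observe()["time"])
cv2.imwrite("pics/v.png",np.hstack([cv2.resize(im[120:320,220:460],(400,333)),cv2.resize(im2[170:420,170:470],(400,333))]))
o=np.array([.4884,-.331]);yaw=np.radians(6.9)
g=cv2.cvtColor(im,6)
k=max([k for k in cv2.findContours((g>185).astype(np.uint8),0,1)[0]],key=lambda k:cv2.contourArea(k) if cv2.pointPolygonTest(k,tuple(map(float,proj(c,[.4884-.03*0.99,-.331,.022]))),True)>-12 else 0)
print(cv2.minAreaRect(k))
ax=np.array([-np.sin(yaw),np.cos(yaw)])
for s in(1,-1): print("pin tip pred px",proj(c,[*(o+s*.048*ax),.031]),"opening px",proj(c,[*o,.022]))
```

```text
20.1083
((310.8907775878906, 238.07168579101562), (126.18855285644531, 76.53102111816406), 83.2901611328125)
pin tip pred px [305.15015327 191.53934866] opening px [312.45786122 240.71788414]
pin tip pred px [318.6922632  291.75996763] opening px [312.45786122 240.71788414]
```

View pics/v.png

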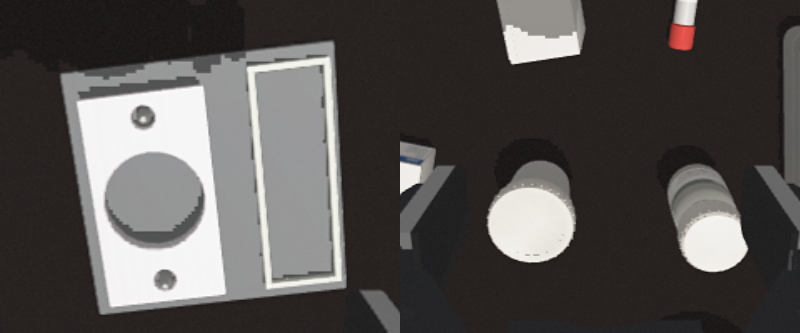

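The plate is flat with both pins through its holes. In M3 the cup lid is near (269,337) and the jar cap near (404,352). I'll fit circles in M3 and M4 and get the flat carton from M1 and M2.

Run:
```python
from h import *
G={n:load(n) for n in("M1","M3","M4")}
res={}
for name,P,z,r in(("jar",(.692,-.09),.078,.023),("cup",(.569,-.087),.060,.0295)):
    for n in("M1","M3","M4"):
        c,im=G[n]; g=cv2.cvtColor(im,6); p=proj(c,[*P,z]); rp=r*c["f"]/(c["C"][2]-z)
        x0,y0=int(p[0]-2*rp),int(p[1]-2*rp); roi=cv2.resize(g[y0:y0+int(4*rp),x0:x0+int(4*rp)],None,fx=3,fy=3,interpolation=2)
        h=cv2.HoughCircles(cv2.GaussianBlur(roi,(7,7),0),cv2.HOUGH_GRADIENT_ALT,1.5,20,param1=150,param2=.5,minRadius=int(2.5*rp),maxRadius=int(3.6*rp))
        if h is None: print(name,n,"none",rp);continue
        h=h[0,:2]; q=h[0,:2]/3+(x0,y0); res[name,n]=q; print(name,n,q.round(1),h[:,2]/3,"exp",rp.round(1),onplane(c,q,z).round(4))
    for a,b in(("M1","M3"),("M3","M4"),("M1","M4")):
        if (name,a) in res and (name,b) in res: print("tri",a,b,tri(G[a][0],res[name,a],G[b][0],res[name,b]))
# flat carton: bright top face
for n in("M1","M2","M4"):
    c,im=load(n); g=cv2.cvtColor(im,6); p=proj(c,[.458,-.085,.034])
    ks=cv2.findContours((cv2.GaussianBlur(g,(3,3),0)>170).astype(np.uint8),0,1)[0]
    k=max(ks,key=lambda k:cv2.pointPolygonTest(k,tuple(map(float,p)),True))
    b=cv2.boxPoints(cv2.minAreaRect(k)); Q=np.array([onplane(c,q,.034)[:2] for q in b]); print("flat",n,b.round().tolist(),Q.mean(0).round(4),Q.round(3).tolist())
im=G["M4"][1]; cv2.imwrite("pics/M4c.png",cv2.resize(im[200:400,120:560],None,fx=1.8,fy=1.8))
```

```text
jar M1 [477. 282.] [27.046656 30.706438] exp 30.4 [ 0.6749 -0.073   0.078 ]
jar M3 [403.5 347.5] [27.352938 27.27846 ] exp 30.4 [ 0.6882 -0.0829  0.078 ]
jar M4 none 30.361732314611128
tri M1 M3 (array([ 0.68545711, -0.08317777,  0.06724022]), np.float64(0.014171122946519586))
cup M1 [347.  287.5] [31.575249] exp 36.7 [ 0.5704 -0.0853  0.06  ]
cup M3 [271.5 329. ] [37.48659] exp 36.7 [ 0.5731 -0.0751  0.06  ]
cup M4 [311.5 279.5] [32.513966] exp 36.7 [ 0.57   -0.0859  0.06  ]
tri M1 M3 (array([ 0.57043635, -0.09382581,  0.03269167]), np.float64(0.006864388859179536))
tri M3 M4 (array([ 0.56674976, -0.10561946,  0.00803241]), np.float64(0.0039943639194753985))
tri M1 M4 (array([ 0.57012676, -0.08444913,  0.06277499]), np.float64(0.0005659793599965052))
flat M1 [[196.0, 302.0], [209.0, 234.0], [257.0, 243.0], [244.0, 311.0]] [ 0.4597 -0.0822] [[0.429, -0.111], [0.446, -0.044], [0.49, -0.053], [0.474, -0.121]]
flat M2 [[210.0, 424.0], [220.0, 368.0], [263.0, 376.0], [252.0, 432.0]] [ 0.46   -0.0817] [[0.43, -0.11], [0.446, -0.043], [0.489, -0.053], [0.475, -0.121]]
flat M4 [[163.0, 295.0], [174.0, 225.0], [224.0, 233.0], [212.0, 303.0]] [ 0.4599 -0.0819] [[0.429, -0.112], [0.446, -0.044], [0.49, -0.052], [0.475, -0.12]]
```

View pics/M4c.png

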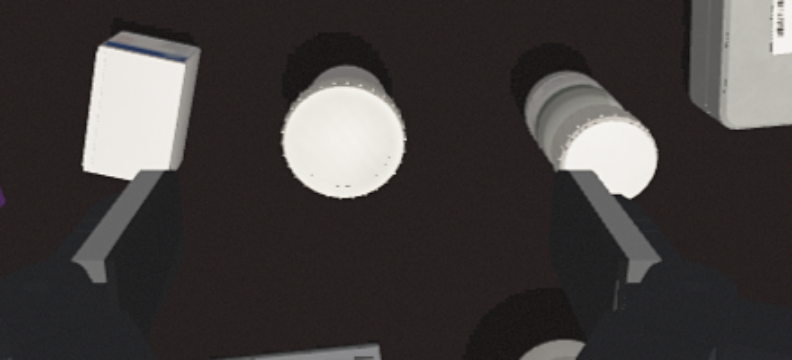

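M4 crop: the cup lid is centred at about (311,278) px and the jar cap at about (458,292). I'll triangulate those.

Run:
```python
from h import *
c={n:load(n)[0] for n in("M1","M3","M4")}
for n,z,d in(("jar",.078,dict(M1=(494.5,298.5),M3=(406,351),M4=(458.3,292))),("cup",.06,dict(M1=(345.5,287),M3=(269,336.5),M4=(311.2,278)))):
    for k,p in d.items(): print(n,k,onplane(c[k],p,z).round(4))
    for a,b in(("M1","M3"),("M3","M4")): print(tri(c[a],d[a],c[b],d[b]))
```

```text
jar M1 [ 0.6908 -0.0877  0.078 ]
jar M3 [ 0.6906 -0.0863  0.078 ]
jar M4 [ 0.6909 -0.0896  0.078 ]
(array([ 0.69134053, -0.08807643,  0.07608692]), np.float64(0.0010626958978973895))
(array([ 0.69364141, -0.09311453,  0.06851416]), np.float64(0.001916924486558878))
cup M1 [ 0.5691 -0.0849  0.06  ]
cup M3 [ 0.5706 -0.0826  0.06  ]
cup M4 [ 0.5697 -0.0845  0.06  ]
(array([ 0.56935722, -0.08834225,  0.05094652]), np.float64(0.0009124719882677855))
(array([ 0.56927994, -0.08800193,  0.05097211]), np.float64(0.00035384081858555867))
```

Jar is at (0.6908, -0.0878) and cup at (0.5695, -0.0855). Jar next: grasp along y, then turn so the fingers open along the tray's x, clear of the pins.

```bash
cat >> h.py <<'E'
def reach(w): return .0726-.076+np.sqrt(.076**2-w*w/4)   # TCP to tip at opening w
def pick(x,y,yaw,ztip,w0,w1,clear=.20,lift=.22):
    """tips at ztip when closed on width w1"""
    robot.set_gripper(w0); robot.move_pose([x,y,clear],[180,0,yaw]); z=ztip+reach(w1)
    robot.line_to([x,y,z],.12); robot.set_gripper(w1-.03 if w1>.03 else 0); s=robot.observe(); z0=s["tool_pos"][2]; print("grip w",s["gripper_width"],"F",s["gripper_force"],"z",z0)
    robot.line_to([x,y,lift],.18); robot.pause(.1); s=robot.observe(); print("lift w",s["gripper_width"],"Fz",s["ft_force"][2],s["time"]); return z0
def place(x,y,yaw,z,w,carry=.22,guard=6,retreat=.2):
    robot.move_pose([x,y,carry],[180,0,yaw]); robot.line_to([x,y,z+.025],.12); robot.pause(.15)
    hit=robot.line_to([x,y,z-.002],.025,guard=guard); s=robot.observe(); print("place",hit,"z",s["tool_pos"],"want",z)
    robot.set_gripper(w); robot.line_to([x,y,retreat],.15); print("t",robot.observe()["time"])
E
python3 - <<'E'
from h import *
z=pick(.6908,-.0878,180,.035,.080,.046)
E
```

```text
grip w 0.04369848079252525 F 61.4736807346344 z 0.10509296657294699
lift w 0.043885484860271204 Fz -0.7214211997732827 24.0167
```

Run:
```python
from h import *
place(.4884,-.331,96.9,.1088,.062)
robot.move_pose([.50,-.30,.30],[180,0,90]); robot.pause(.15); c,im=snap("jar_in")
print(proj(c,[.4884,-.331,.082]))
cv2.imwrite("pics/j.png",cv2.resize(im[120:330,220:460],None,fx=2,fy=2))
```

```text
place True z [ 0.4882741  -0.33084818  0.10911883] want 0.1088
t 28.225
[310.19171856 262.04257859]
```

View pics/j.png

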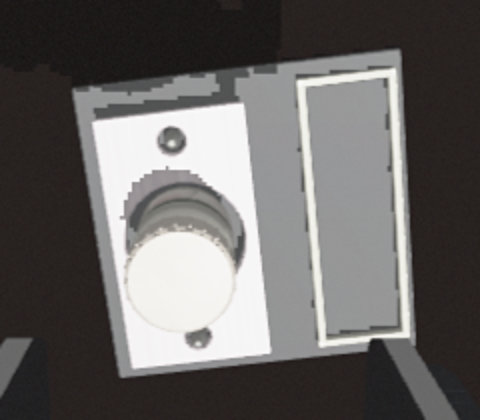

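The jar is upright in the opening: cap at (310,260) px against (310,262) predicted. Next the tube.

Run:
```python
from h import *
z=pick(.6786,.0780,83.9,.005,.045,.017)
if robot.observe()["gripper_width"]>.008: place(.5699,-.3209,96.9,z+.0085,.040)
```

```text
grip w 0.014869324690050806 F 60.72324514389038 z 0.07818439281737283
lift w 0.015358991353346972 Fz -0.4031667195178724 33.4
place False z [ 0.5700046  -0.32101785  0.08491895] want 0.08668439281737284
t 38.6333
```

Run:
```python
from h import *
z=pick(.4599,-.0820,77,.011,.072,.044)
place(.4436,.3798,95.2,z+.004,.066)
z=pick(.5695,-.0855,180,.031,.082,.059)
place(.4518,.2902,95.2,z+.004,.076)
robot.move_pose([.46,.37,.30],[180,0,90]); robot.pause(.2); c,a=snap("endP")
robot.move_pose([.50,-.30,.30],[180,0,90]); robot.pause(.2); d,b=snap("endD")
cv2.imwrite("pics/end.png",np.hstack([cv2.resize(a[100:340,200:440],(400,400)),cv2.resize(b[110:330,220:440],(400,400))]))
f=lambda c,P,o:((proj(c,P)-o[:2])*o[2]).round()
print("carton",f(c,[.4436,.3798,.038],(200,100,400/240)),"cup",f(c,[.4518,.2902,.064],(200,100,400/240)),"tube",f(d,[.5699,-.3209,.0125],(220,110,400/220))+[400,0])
```

```text
grip w 0.04294140469761198 F 62.28361487388611 z 0.08122284553671591
lift w 0.04305498432195721 Fz -0.23013891332420144 42.6167
place True z [0.44343299 0.37972922 0.0852996 ] want 0.08522284553671591
t 47.7167
grip w 0.057086393286913735 F 63.784393072128296 z 0.09903877387354437
lift w 0.057325890770811745 Fz -0.33508228348968094 52.325
place True z [0.45160635 0.29019418 0.1029998 ] want 0.10303877387354438
t 57.325
carton [176. 164.] cup [192. 344.] tube [720. 212.]
```

View pics/end.png

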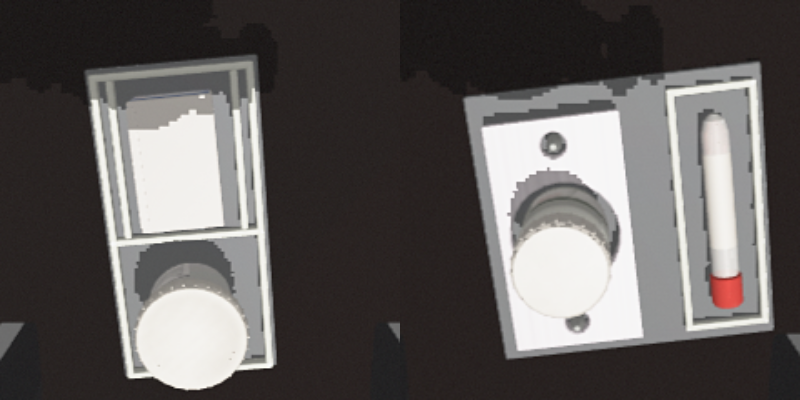

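The end views show the carton and cup inside their pockets and the tube flat within the bay at (722,210). The jar is upright through the seated plate. All match the predicted pixels, so I'm handing in.

```bash
python3 -c "
from plant import robot
print(robot.job_done(), robot.observe()['time'])"
```

```text
the job is handed in; nothing more can be done
the job is handed in; nothing more can be done
```

Both kits are made up and the job is handed in at about 60 s of the 138 s; the final pictures and contact heights looked right, but no verdict came back.

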